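# Slide a loaded display tray home under the glass-topped riser

## Robot

A 6-joint arm with a two-finger parallel gripper is mounted at the origin on the work surface. World frame = base frame: x ahead of the robot, y to its left, z up, the work surface at z = 0. Lengths are in m, angles in degrees, forces in N, time in s.
With the tool pointing down it reaches from about 0.325 to 0.85 m from the base axis. Payload 4.4 kg.
Tool frame: the origin (TCP) lies between the finger pads; the fingertips stand env.nose_length ahead of it and the grasp point (between the pads) lies 6 mm ahead of it (env.nose_length is the distance from the TCP to the fingertips, in m); z points along the fingers, y is the line along which they close (so a half turn about z gives the same grasp; the last joint's range is limited). The gripper opens to 94 mm and grips with 3 to 60 N. Pads are 16 mm wide; open, the fingers measure 119 mm over their backs; the gripper's body (75 mm by 177 mm) begins 78 mm behind the grasp point.
Start: joints at [-83.566, 11.837, 88.321, -0, 79.842, -8.623], TCP at [0.149, -0.555, 0.23] pointing down, gripper open.
Joint ranges: [-156.59, 156.59], [-49.26, 127.26], [12.9, 141.05], [-63.56, 243.56], [4.71, 150.69], [-161.64, 161.64]. Speed limits (degrees/s): [159.86, 159.86, 180, 180, 180, 180].

## Interface

Orientations are given as [roll, pitch, yaw] about the fixed x, y, z axes, in that order (R = Rz(yaw) Ry(pitch) Rx(roll)).
In Python, from plant import readout, grab_frame, close_job, env gives the robot as it stands.
- The arm moves only by the tool servo_tool, never from a script. Its argument "rows" is a list of rows, each an object with "travel": the shift along the tool's x, y, z in cm, a list of three; "dr": the turn, a rotation vector about the tool's x, y, z in degrees, a list of three; "claw": the closure, from -1 (fully open) to 1 (shut). A call has 1 to 5 rows; each row shifts and turns the commanded pose from where the row before left it, along the tool's axes as they then stand; what a row does not reach is not made up. A row lasts 1/8 s, in which the tool goes at most 62.5 mm and 10.7 degrees, less where a joint would pass 70% of its speed; a pose out of reach is approached as far as the arm can. A call is refused whole if a number of a shift passes 6.25 or a number of a turn 10.7, either way. A call with a gripper value outside its range is refused whole. The fingers move at their own pace and stop on an object; "force" is the grip in N (left out, the last holds). Time passes only in rows, so rows that do not move let the fingers close. It gives the time, the measured TCP pose, the force, the opening and the grip force at its end, in the units of the state.
- readout.state(): the state, without advancing time (a new reading comes with each control period).
- grab_frame(name): name is "scene" or "top"; returns a dict with "color" (400x640x3 uint8, red, green, blue), "vertical_fov" (degrees; the focal length in pixels is half the picture's height over the tangent of half this angle, whatever the lens; pixels are square), "cx", "cy" (the principal point, pixels), "rvec" (rotation vector, rad) and "tvec" (3), from world to camera coordinates, as OpenCV has them. Camera axes: x right, y down, z forward; pixel columns grow to the right and rows downward; lengths in m; the calibration is good to about 2 mm. A picture is of the moment at which its call begins. There is no depth.
- close_job(): hands the job in; it is judged then, once.
The state is a dict: "clock": time; "q": joint angles; "joint_vel": joint speeds; "tau": joint torques, N m; "eef_pos": TCP position; "tool_rot": TCP orientation; "ft_force": force on the tool from outside, world axes, zero at the start; "torque": the same for the moment, N m; "width": finger opening in m; "gripper_force": force on a finger pad.
Only numpy, scipy, OpenCV 4.12 (cv2) and the standard library are available. Lean on these libraries where they do the work, as an engineer would, in place of code of your own. Each camera call takes 0.05 s, during which the arm holds its last target. There are 200 camera calls.

## Task

Push the loaded wooden display tray across the table, sliding it and never lifting it, into the bay under the glass-topped riser, and press it gently against the padded stop inside for about half a second so that the pad gives a little. Leave it square in the middle of the bay, still resting against the pad (back off slowly), with the bell, the figure and the little round box standing in it, and do not shift the riser's neighbours or anything on its roof.

Things in the scene. Friction and masses are not known exactly. Their poses are not given: they have to be found in the camera images.
- tray: Loose open tray of light wood, 90 mm along its x, 150 mm along its y, 32 mm high; walls and floor 7 mm thick; about 0.4 kg plus 0.2 kg load (both vary). Origin at the centre of its underside. It starts between robot and riser, to one side or the other, turned up to 20 degrees from the riser. Its +x side goes into the bay first.
- riser: Fixed display riser: glass roof in a wooden frame on two upright wooden cheeks, open to the robot. Origin on the table under the middle of the roof's front edge; x points level into the bay, z up. The cheeks run from x = 50 to 175 mm; the bay between them is 184 mm wide (y = -92 to 92 mm). It has no floor: the tray slides on the table itself.
- roof_edge (a point): Middle of the lower front edge of the riser's roof, 120 mm above the table. The roof is 14 mm thick and covers 0 to 180 mm behind this edge, 110 mm to each side. With the tray home, its front wall lies 24 to 44 mm behind the edge: too far under the roof for an upright gripper, so lean the tool back 35 to 50 degrees.
- stop_zone (a point): Fixed point in the bay, 19 mm above the table, 124 mm in from the roof's edge. The rubber pad of an adjustable stop, 100 mm wide, 8 to 30 mm high, faces the robot within 10 mm before or behind this point, set anew each time: feel for it. The pad gives 1 mm per 1.5 N, at most 12 mm; pressing with 5 to 12 N is right, 25 N is ramming.
- bell: Loose brass hand bell standing in the tray, 38 mm wide, 48 mm high. Origin at the centre of its underside, z up.
- figure: Loose dark wooden figure standing in the tray, 32 mm wide, 54 mm high. Origin at the centre of its underside, z up.
- trinket_box: Loose small round steel box in the tray, 38 mm wide, 20 mm high. Origin at the centre of its underside, z up.
- candlestick: Bystander: brass candlestick standing on the table beside the riser, foot 72 mm wide, 140 mm high. Origin at the centre of its underside.
- bowl: Bystander: white china bowl standing on the table beside the riser, 90 mm wide, 50 mm high. Origin at the centre of its underside.
- statuette: Bystander: terracotta statuette standing on the riser's roof, 48 mm wide, 90 mm high. Origin at the centre of its underside.
Not all that is in view belongs to the job. What is meant by the bell is not blue, and is the smaller of those in its own colour.

How it is judged:
By the outcome, as a careful person would: the job done as asked, in the order asked, and still so for the second after the job is handed in, with the robot touching nothing.
It also fails if it takes over 72 s, if anything falls off the work surface, if the arm or the gripper's body presses on something with over 40 N, if the wrist force passes 120 N, or if a joint passes its speed limit or range.

## Working session

There is one attempt and no reset: what is moved stays moved. The work goes in short steps, Python scripts to look and compute and a tool call to move; the robot and the scene stay as the last step left them, time stands still between calls to the robot, and variables do not carry over. Pictures are saved under pics/ and viewed, at most 10 in all, crops included, and the job is handed in when it is done.

Besides the shell and the picture viewer there is one more tool, called after "Request:" as name(argument=value, ...), one argument or row to a line, values as JSON. servo_tool: Moves the arm, as the interface text tells. Its arguments: {"type":"object","properties":{"rows":{"type":"array","items":{"type":"object","properties":{"travel":{"type":"array","items":{"type":"number"}},"dr":{"type":"array","items":{"type":"number"}},"claw":{"type":"number"}}}},"force":{"type":"number"}},"required":["rows"]}

```bash
mkdir -p pics; ls; python3 - <<'E'
from plant import readout, grab_frame, env
import cv2
print(env, [a for a in dir(env) if a[0]!='_'], env.nose_length)
print(readout.state())
for n in ("scene","top"):
    f=grab_frame(n); cv2.imwrite(f"pics/{n}0.png",cv2.cvtColor(f["color"],cv2.COLOR_RGB2BGR))
    print(n,{k:v for k,v in f.items() if k!="color"})
E
```

```text
pics
<Robot object at 0x7f62dd967b60> ['MotionError', 'nose_length'] 0.025
{'clock': 0.0, 'q': array([-8.35643662e+01,  1.18834631e+01,  8.84058220e+01, -6.92696819e-04,
        7.98410175e+01, -8.62294208e+00]), 'joint_vel': array([-0.09426214,  0.02029211, -0.05836297, -0.04285682,  0.0816677 ,
       -0.00883326]), 'tau': array([ 1.04843509e-04, -3.70875657e+01, -2.81417853e+01,  6.95186318e-02,
        3.61772580e-02, -1.71370139e-04]), 'eef_pos': array([ 0.14928836, -0.55449245,  0.22929008]), 'tool_rot': array([-1.79871068e+02, -1.88625599e-02,  1.50586776e+01]), 'ft_force': array([-0.69822983,  0.10467663,  0.48660567]), 'torque': array([ 0.02486038, -0.02039866, -0.01381961]), 'gripper_force': 0.0, 'width': 0.09412529951857965}
scene {'vertical_fov': 51.38252585127192, 'cx': 319.7927643221903, 'cy': 193.75900998833657, 'rvec': array([ 1.9837232 ,  1.59656484, -0.57271142]), 'tvec': array([-0.1100427 , -0.36408767,  1.31026562])}
top {'vertical_fov': 56.88091256531596, 'cx': 316.07161480255894, 'cy': 198.0979306908976, 'rvec': array([ 2.13422902, -2.15523731,  0.20729588]), 'tvec': array([-0.00986713,  0.5717024 ,  0.79315532])}
```

View pics/scene0.png

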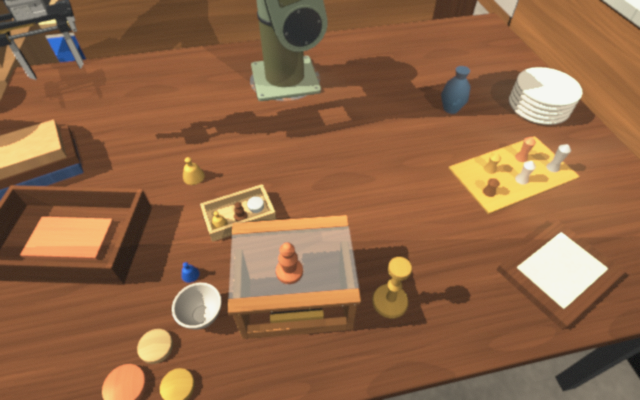

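View pics/top0.png

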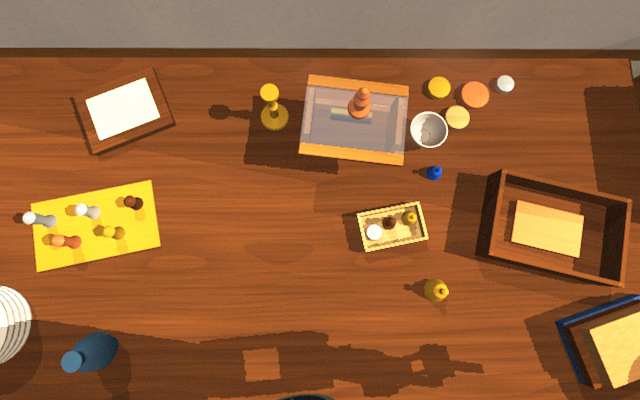

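Candidates in the top image. Bells: brass in the tray (411,217), brass outside it (436,290, larger), blue (434,173). The figure is at (389,223) and the round box at (374,232). I take the small brass bell in the tray and check it in a crop.

```bash
cat > h.py <<'E'
import numpy as np, cv2
from plant import readout, grab_frame
def cam(f):
    fl=200/np.tan(np.radians(f["vertical_fov"])/2)
    K=np.array([[fl,0,f["cx"]],[0,fl,f["cy"]],[0,0,1]]); R=cv2.Rodrigues(f["rvec"])[0]
    return K,R,f["tvec"]
def ray(f,uv,z):
    K,R,t=cam(f); c=-R.T@t
    d=R.T@np.linalg.inv(K)@np.array([uv[0],uv[1],1.]); return c+d*(z-c[2])/d[2]
def proj(f,p):
    K,R,t=cam(f); return cv2.projectPoints(np.atleast_2d(np.array(p,float)),f["rvec"],t,K,None)[0][:,0]
def crop(f,x0,y0,x1,y1,s,name):
    cv2.imwrite(name,cv2.resize(cv2.cvtColor(f["color"],cv2.COLOR_RGB2BGR)[y0:y1,x0:x1],None,fx=s,fy=s,interpolation=cv2.INTER_CUBIC))
E
python3 - <<'E'
from h import *
f=grab_frame("top"); crop(f,345,190,445,260,8,"pics/c1.png"); crop(f,285,65,415,170,5.7,"pics/c2.png")
K,R,t=cam(f);print(-R.T@t)
for uv,z in [((392,226),.03),((303,157),.12),((404,163),.12),((436,290),0),((433,130),0),((275,118),0)]: print(uv,ray(f,uv,z).round(3))
E
```

```text
[0.43086091 0.00589476 0.87770182]
(392, 226) [ 0.508 -0.191  0.03 ]
(303, 157) [0.648 0.013 0.12 ]
(404, 163) [ 0.634 -0.202  0.12 ]
(436, 290) [ 0.36  -0.294  0.   ]
(433, 130) [ 0.751 -0.312  0.   ]
(275, 118) [0.783 0.083 0.   ]
```

View pics/c1.png

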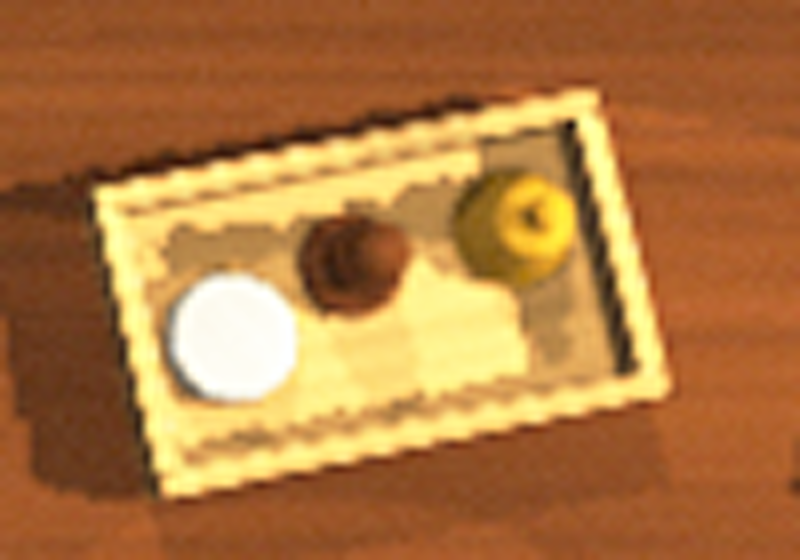

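View pics/c2.png

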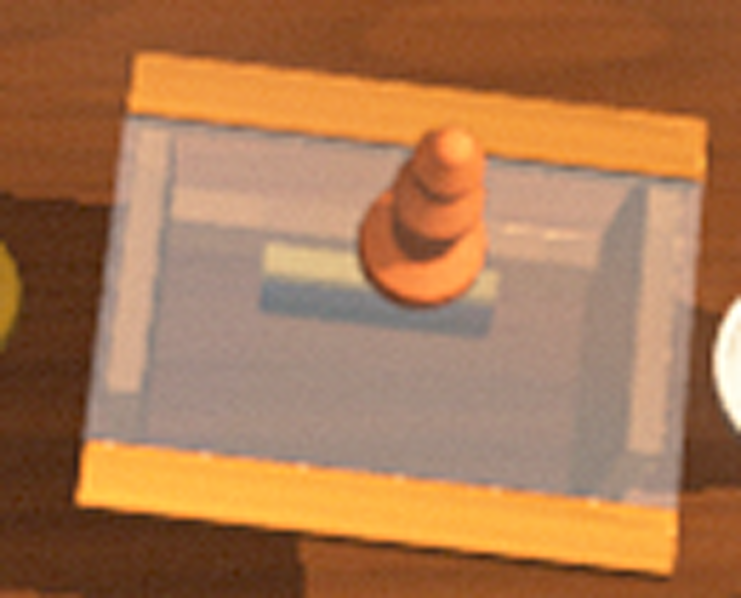

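The small brass bell is in the tray, with the dark figure and the steel box, so this is the right tray. Tray rim corners in the crop: (95,188), (600,92), (668,388), (162,497). Riser roof: front-lower corners (78,505) and (672,577), back corners (133,53) and (708,120). The pad is visible through the glass with its top front edge from about (262,285) to (495,305).

```bash
cat >> h.py <<'E'
from scipy.optimize import least_squares
def fitrect(f,pts,model):
    """planar pose (x,y,yaw) of model points (n,3) seen at pixels pts"""
    def P(s):
        c,d=np.cos(s[2]),np.sin(s[2]); return np.c_[s[0]+c*model[:,0]-d*model[:,1], s[1]+d*model[:,0]+c*model[:,1], model[:,2]]
    r=least_squares(lambda s:(proj(f,P(s))-pts).ravel(),[.55,-.15,0.]); return r.x,np.abs(r.fun).max()
TRAY=np.array([[45,75,32],[45,-75,32],[-45,-75,32],[-45,75,32]])/1000
def un(p,x0,y0,s): return (np.array(p,float)+.5)/s-.5+[x0,y0]
def inr(R,p):
    c,s=np.cos(R[2]),np.sin(R[2]); d=np.array(p[:2])-R[:2]; return np.array([c*d[0]+s*d[1],-s*d[0]+c*d[1]])
E
python3 - <<'E'
from h import *
f=grab_frame("top")
T,e=fitrect(f,un([(95,188),(600,92),(668,388),(162,497)],345,190,8),TRAY); print("tray",T[:2].round(4),np.degrees(T[2]).round(2),e)
M=np.array([[0,110,120],[0,-110,120],[180,110,134],[180,-110,134]])/1000
R,e=fitrect(f,un([(78,505),(672,577),(133,53),(708,120)],285,65,5.7),M); print("riser",R.round(4),np.degrees(R[2]).round(2),e)
print("tray in riser",inr(R,T))
for p in [(262,285),(495,305)]: print("pad",inr(R,ray(f,un(p,285,65,5.7),.03)).round(4))
for n,p in dict(box=(233,340),fig=(350,275),bell=(505,240)).items(): print(n,inr(T,ray(f,un(p,345,190,8),.015)).round(4))
print(np.array([ray(f,(434,173),.0),ray(f,(433,130),0),ray(f,(275,118),0)]).round(3))
# side contact: middle of -y wall
c,s=np.cos(T[2]),np.sin(T[2])
for d in (.075,.125): print("side",d,(T[:2]+d*np.array([s,-c])).round(4))
E
```

```text
tray [ 0.5083 -0.191 ] 10.6 0.597847776102185
riser [ 0.64   -0.0868 -0.1231] -7.05 1.3234241139485903
tray in riser [-0.11797772 -0.11959786]
pad [0.1346 0.0502]
pad [ 0.1377 -0.0493]
box [-0.0051  0.0423]
fig [0.0069 0.0042]
bell [ 0.0081 -0.0433]
[[ 0.64  -0.308  0.   ]
 [ 0.751 -0.312  0.   ]
 [ 0.783  0.083  0.   ]]
side 0.075 [ 0.5221 -0.2647]
side 0.125 [ 0.5312 -0.3139]
```

The pad edges land at riser y = ±50 mm, which fits. The pad face is near x = 134 mm. Riser: (0.640, -0.087), yaw -7.05°. Tray: (0.508, -0.191), yaw 10.6°. First I'll push the tray sideways from its right wall with two fingers, turning it to line up with the bay. After that I'll push it in from the front.

Request:
servo_tool(
  rows=[
    {"travel":[5.39,-1.67,0],"dr":[0,0,0],"claw":-0.1},
    {"travel":[5.39,-1.67,0],"dr":[0,0,0],"claw":-0.1},
    {"travel":[5.39,-1.67,0],"dr":[0,0,0],"claw":-0.1},
    {"travel":[5.39,-1.67,0],"dr":[0,0,0],"claw":-0.1},
  ],
  force=20,
)

```text
clock: 0.7
eef_pos: [0.3415, -0.4336, 0.2303]
tool_rot: [-180.0, -0.0, 15.0]
ft_force: [0.3, -0.5, -0.1]
width: 0.0578
gripper_force: 0.0
```

Request:
servo_tool(
  rows=[
    {"travel":[5.39,-1.67,0],"dr":[0,0,0],"claw":-0.1},
    {"travel":[5.39,-1.67,0],"dr":[0,0,0],"claw":-0.1},
    {"travel":[5.39,-1.67,0],"dr":[0,0,0],"claw":-0.1},
    {"travel":[5.39,-1.67,0],"dr":[0,0,0],"claw":-0.1},
  ],
)

```text
clock: 1.2
eef_pos: [0.5324, -0.313, 0.2303]
tool_rot: [180.0, 0.0, 15.1]
ft_force: [1.0, -1.3, 0.3]
width: 0.0517
gripper_force: 0.0
```

Request:
servo_tool(
  rows=[
    {"travel":[0,0,1.5],"dr":[0,0,-10.7],"claw":-0.1},
    {"travel":[0,0,1.5],"dr":[0,0,-10.7],"claw":-0.1},
    {"travel":[0,0,1.5],"dr":[0,0,-10.7],"claw":-0.1},
    {"travel":[0,0,1.5],"dr":[0,0,-10.7],"claw":-0.1},
  ],
)

```text
clock: 1.7
eef_pos: [0.531, -0.314, 0.1696]
tool_rot: [-180.0, -0.0, 58.2]
ft_force: [0.3, 0.7, -0.1]
width: 0.0517
gripper_force: 0.0
```

Request:
servo_tool(
  rows=[
    {"travel":[0,0,1.5],"dr":[0,0,-10.7],"claw":-0.1},
    {"travel":[0,0,1.5],"dr":[0,0,-10.7],"claw":-0.1},
    {"travel":[0,0,1.5],"dr":[0,0,-10.7],"claw":-0.1},
    {"travel":[0,0,1.5],"dr":[0,0,-10.7],"claw":-0.1},
    {"travel":[0,0,0],"dr":[0,0,0],"claw":-0.1},
  ],
)

```text
clock: 2.33
eef_pos: [0.5299, -0.3133, 0.1086]
tool_rot: [-179.9, -0.2, 100.5]
ft_force: [0.3, 0.4, 0.9]
width: 0.0519
gripper_force: 0.0
```

Request:
servo_tool(
  rows=[
    {"travel":[0,0,3.7],"dr":[0,0,0],"claw":-0.1},
    {"travel":[0,0,3.65],"dr":[0,0,0],"claw":-0.1},
    {"travel":[1.2,0,0],"dr":[0,0,0],"claw":-0.1},
    {"travel":[1.2,0,0],"dr":[0,0,0],"claw":-0.1},
    {"travel":[1.0,0,0],"dr":[0,0,0],"claw":-0.1},
  ],
)

```text
clock: 2.95
eef_pos: [0.526, -0.2806, 0.0392]
tool_rot: [179.9, 0.1, 100.7]
ft_force: [-0.8, -0.3, 0.5]
width: 0.0517
gripper_force: 0.0
```

Request:
servo_tool(
  rows=[
    {"travel":[0.3,0,0],"dr":[0,0,0],"claw":-0.1},
    {"travel":[0.2,0,0],"dr":[0,0,0],"claw":-0.1},
    {"travel":[0.2,0,0],"dr":[0,0,0],"claw":-0.1},
    {"travel":[0.2,0,0],"dr":[0,0,0],"claw":-0.1},
    {"travel":[0.2,0,0],"dr":[0,0,0],"claw":-0.1},
  ],
)

```text
clock: 3.58
eef_pos: [0.5232, -0.2714, 0.0374]
tool_rot: [180.0, 0.1, 100.6]
ft_force: [0.9, -3.9, 0.2]
width: 0.0516
gripper_force: 2.0
```

Request:
servo_tool(
  rows=[
    {"travel":[0.4,0,0],"dr":[0,0,0.6],"claw":-0.1},
    {"travel":[0.55,0,0],"dr":[0,0,0.9],"claw":-0.1},
    {"travel":[0.55,0,0],"dr":[0,0,0.9],"claw":-0.1},
    {"travel":[0.55,0,0],"dr":[0,0,0.9],"claw":-0.1},
    {"travel":[0.55,0,0],"dr":[0,0,0.9],"claw":-0.1},
  ],
)

```text
clock: 4.2
eef_pos: [0.5187, -0.2443, 0.0373]
tool_rot: [180.0, 0.1, 96.4]
ft_force: [-0.2, -4.4, 2.5]
width: 0.0518
gripper_force: 2.5
```

Request:
servo_tool(
  rows=[
    {"travel":[0.55,0,0],"dr":[0,0,0.9],"claw":-0.1},
    {"travel":[0.55,0,0],"dr":[0,0,0.9],"claw":-0.1},
    {"travel":[0.55,0,0],"dr":[0,0,0.9],"claw":-0.1},
    {"travel":[0.55,0,0],"dr":[0,0,0.9],"claw":-0.1},
    {"travel":[0.55,0,0],"dr":[0,0,0.9],"claw":-0.1},
  ],
)

```text
clock: 4.82
eef_pos: [0.5163, -0.2169, 0.0373]
tool_rot: [-180.0, 0.0, 91.9]
ft_force: [-1.5, -5.7, 2.7]
width: 0.0516
gripper_force: 2.7
```

```bash
python3 - <<'E'
from h import *
f=grab_frame("top"); crop(f,310,130,450,235,5.5,"pics/c3.png")
s=readout.state();R=[.64,-.0868,-.1231]
print(inr(R,s["eef_pos"]),s["eef_pos"],s["tool_rot"],s["ft_force"])
E
```

```text
[-0.10690397 -0.14347668] [ 0.5162876  -0.21606429  0.03724987] [-1.79988630e+02 -2.83057611e-03  9.19058357e+01] [-0.2913989  -3.26322974  2.86466738]
```

View pics/c3.png

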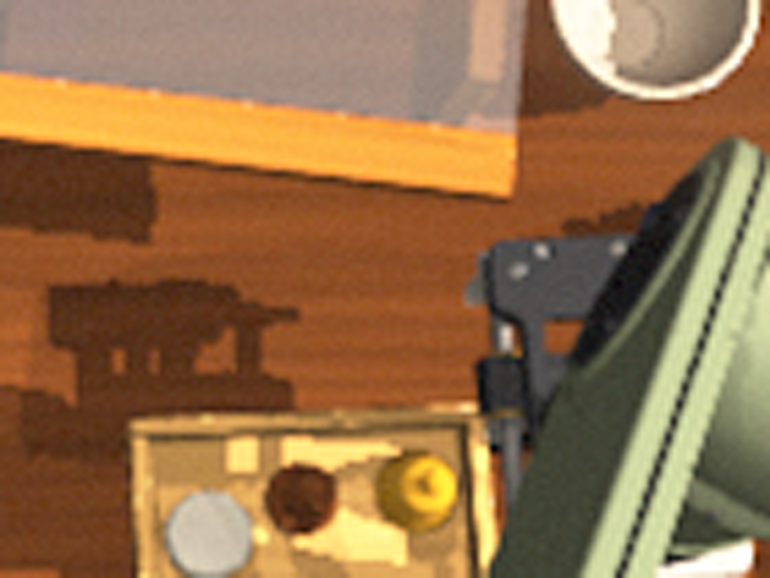

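The tray follows, its yaw is now about 2°, and the three items are upright. Continuing.

Request:
servo_tool(
  rows=[
    {"travel":[0.5,0,0],"dr":[0,0,0.8],"claw":-0.1},
    {"travel":[0.6,0,0],"dr":[0,0,0.9],"claw":-0.1},
    {"travel":[0.6,0,0],"dr":[0,0,0.9],"claw":-0.1},
    {"travel":[0.6,0,0],"dr":[0,0,0.9],"claw":-0.1},
    {"travel":[0.6,0,0],"dr":[0,0,0.9],"claw":-0.1},
  ],
)

```text
clock: 5.5
eef_pos: [0.516, -0.188, 0.0372]
tool_rot: [-180.0, 0.0, 87.5]
ft_force: [-0.7, -5.7, 3.6]
width: 0.0515
gripper_force: 2.8
```

Request:
servo_tool(
  rows=[
    {"travel":[0.6,0,0],"dr":[0,0,0.9],"claw":-0.1},
    {"travel":[0.6,0,0],"dr":[0,0,0.9],"claw":-0.1},
    {"travel":[0.6,0,0],"dr":[0,0,0.9],"claw":-0.1},
    {"travel":[0.6,0,0],"dr":[0,0,0.9],"claw":-0.1},
    {"travel":[0.4,0,0],"dr":[0,0,0.5],"claw":-0.1},
  ],
)

```text
clock: 6.12
eef_pos: [0.5178, -0.16, 0.0372]
tool_rot: [-179.9, 0.0, 83.5]
ft_force: [-1.4, -5.3, 4.6]
width: 0.0512
gripper_force: 3.1
```

```bash
python3 - <<'E'
from h import *
s=readout.state();R=[.64,-.0868,-.1231]
print(inr(R,s["eef_pos"]),s["eef_pos"],s["tool_rot"],s["ft_force"])
E
```

```text
[-0.11233612 -0.0876143 ] [ 0.51775585 -0.15995762  0.03715783] [-1.79927028e+02  4.69811275e-02  8.34668206e+01] [-1.41710495 -5.29214992  4.64699119]
```

Request:
servo_tool(
  rows=[
    {"travel":[0.35,0,0],"dr":[0,0,0.5],"claw":-0.1},
    {"travel":[0,0,0],"dr":[0,0,0],"claw":-0.1},
    {"travel":[-0.8,0,0],"dr":[0,0,0],"claw":-0.1},
    {"travel":[-2,0,0],"dr":[0,0,0],"claw":-0.1},
  ],
)

```text
clock: 6.62
eef_pos: [0.5144, -0.1833, 0.0361]
tool_rot: [-179.9, -0.1, 83.0]
ft_force: [-0.2, -0.4, -0.1]
width: 0.0515
gripper_force: 0.0
```

Request:
servo_tool(
  rows=[
    {"travel":[-1,0,-5],"dr":[0,0,0],"claw":-0.1},
    {"travel":[0,-4,-4],"dr":[0,0,10],"claw":-0.1},
    {"travel":[0,0,-4],"dr":[0,0,10],"claw":-0.1},
    {"travel":[0,0,-3],"dr":[0,0,10],"claw":-0.1},
    {"travel":[0,0,0],"dr":[0,0,10],"claw":-0.1},
  ],
)

```text
clock: 7.25
eef_pos: [0.4758, -0.191, 0.2]
tool_rot: [179.7, -0.1, 42.6]
ft_force: [0.4, -0.6, 0.4]
width: 0.0514
gripper_force: 0.0
```

Request:
servo_tool(
  rows=[
    {"travel":[0,0,0],"dr":[0,0,10],"claw":-1},
    {"travel":[0,0,0],"dr":[0,0,10],"claw":-1},
    {"travel":[0,0,0],"dr":[0,0,10],"claw":-1},
    {"travel":[0,0,0],"dr":[0,0,10],"claw":-1},
    {"travel":[0,0,0],"dr":[0,0,10],"claw":-1},
  ],
)

```text
clock: 7.88
eef_pos: [0.4738, -0.1898, 0.1964]
tool_rot: [-179.9, 0.1, -7.4]
ft_force: [0.2, 0.7, -0.2]
width: 0.0931
gripper_force: 0.0
```

```bash
python3 - <<'E'
from h import *
s=readout.state();R=[.64,-.0868,-.1231]
print(inr(R,s["eef_pos"]),s["eef_pos"],s["tool_rot"],s["q"])
f=grab_frame("top"); crop(f,285,130,425,250,4.7,"pics/c4.png")
E
```

```text
[-0.15225119 -0.12259486] [ 0.47384759 -0.18977234  0.1963648 ] [-1.79915589e+02  6.43025518e-02 -7.43136463e+00] [-3.15800918e+01  5.83893312e+00  9.94039544e+01  5.25436077e-02
  7.48503270e+01  6.58375472e+01]
```

Request:
servo_tool(
  rows=[
    {"travel":[-2.8,-4.1,0],"dr":[0,0,0],"claw":-1},
    {"travel":[-2.8,-4.1,0],"dr":[0,0,0],"claw":-1},
    {"travel":[-2.8,-4.1,0],"dr":[0,0,0],"claw":-1},
    {"travel":[0,0,0],"dr":[0,10,0],"claw":-1},
    {"travel":[0,0,0],"dr":[0,10,0],"claw":-1},
  ],
)

```text
clock: 8.55
eef_pos: [0.4066, -0.0567, 0.1974]
tool_rot: [179.9, -20.3, -6.8]
ft_force: [0.5, 1.2, -0.1]
width: 0.0941
gripper_force: 0.0
```

Request:
servo_tool(
  rows=[
    {"travel":[0,0,0],"dr":[0,10,0],"claw":-1},
    {"travel":[0,0,0],"dr":[0,10,0],"claw":-1},
    {"travel":[0,0,0],"dr":[0,10,0],"claw":-1},
    {"travel":[0,0,0],"dr":[0,0,0],"claw":-1},
  ],
)

```text
clock: 9.05
eef_pos: [0.4384, -0.0631, 0.2212]
tool_rot: [180.0, -48.0, -7.0]
ft_force: [-1.0, 0.6, -0.5]
width: 0.0942
gripper_force: 0.0
```

```bash
python3 - <<'E'
from h import *
s=readout.state();R=[.64,-.0868,-.1231]
print(inr(R,s["eef_pos"]),s["eef_pos"],s["tool_rot"],s["q"])
f=grab_frame("top"); crop(f,285,130,425,250,4.7,"pics/c4.png")
E
```

```text
[-0.20303679 -0.00121819] [ 0.43835006 -0.06307822  0.22117379] [179.96193599 -47.97052441  -6.99788675] [-34.0111087  -36.76104191 140.97828357  34.69863902  36.27199709
  41.98690218]
```

View pics/c4.png

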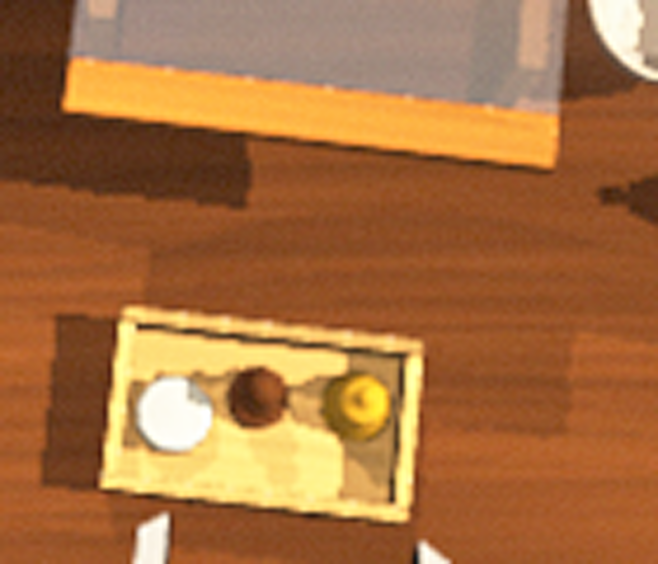

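The pictured tray is square to the riser, with its rim corners at (122,308), (424,343), (408,522) and (101,488), and the items are standing. A 48° lean is at the reach limit this close to the base, so I'll start at 25° and lean further once I'm ahead.

Request:
servo_tool(
  rows=[
    {"travel":[0,0,0],"dr":[0,-10,0],"claw":-1},
    {"travel":[0,0,0],"dr":[0,-10,0],"claw":-1},
    {"travel":[0,0,0],"dr":[0,-3,0],"claw":-1},
    {"travel":[0,0,0],"dr":[0,0,0],"claw":-1},
  ],
)

```text
clock: 9.6
eef_pos: [0.4386, -0.0623, 0.22]
tool_rot: [-180.0, -24.7, -6.9]
ft_force: [0.3, 0.9, 0.1]
width: 0.0941
gripper_force: 0.0
```

```bash
cat >> h.py <<'E'
RIS=np.array([.64,-.0868,-.1231])
def st():
    s=readout.state(); p=s["eef_pos"]; print("t",s["clock"],"tcp riser",np.r_[inr(RIS,p),p[2]].round(4),"rot",s["tool_rot"].round(2),"F",s["ft_force"].round(1),"q",s["q"].round(0)); return s
E
python3 - <<'E'
from h import *
f=grab_frame("top")
o=(285,130,4.7)
T,e=fitrect(f,un([(122,308),(424,343),(408,522),(101,488)],*o),TRAY); print("tray",T[:2].round(4),np.degrees(T[2]).round(2),e)
print("tray in riser",inr(RIS,T),np.degrees(T[2]-RIS[2]))
print("riser corners reproj", proj(f,[[.64+a*np.sin(.1231),-.0868+a*np.cos(.1231),.12] for a in (.11,-.11)]), un([(65,110),(555,168)],*o))
st()
E
```

```text
tray [ 0.5279 -0.0723] -7.06 0.2784318223994262
tray in riser [-0.11308081  0.00063131] -0.005264548992738642
riser corners reproj [[298.59520488 154.51658733]
 [401.48735957 166.32059479]] [[298.43617021 153.0106383 ]
 [402.69148936 165.35106383]]
t 9.65 tcp riser [-2.036e-01 -2.000e-04  2.194e-01] rot [-179.94  -24.75   -6.95] F [0.1 0.1 0.1] q [-25. -22. 124.   9.  55.  68.]
```

Request:
servo_tool(
  rows=[
    {"travel":[-1.92,0,4.16],"dr":[0,0,0],"claw":-1},
    {"travel":[-1.92,0,4.16],"dr":[0,0,0],"claw":-1},
    {"travel":[-1.92,0,4.16],"dr":[0,0,0],"claw":-1},
    {"travel":[-1.9,0,4.1],"dr":[0,0,0],"claw":-1},
    {"travel":[0,0,0],"dr":[0,0,0],"claw":-1},
  ],
)

```text
clock: 10.28
eef_pos: [0.4335, -0.0599, 0.0331]
tool_rot: [-179.7, -24.2, -7.1]
ft_force: [-0.7, 0.1, -0.0]
width: 0.0942
gripper_force: 0.0
```

```bash
python3 -c "
from h import *
st()"
```

```text
t 10.275 tcp riser [-0.2083  0.0013  0.0331] rot [-179.68  -24.22   -7.14] F [-0.7  0.1 -0. ] q [-25.   0. 134.  19.  24.  57.]
```

Request:
servo_tool(
  rows=[
    {"travel":[0.82,0,0.37],"dr":[0,0,0],"claw":-1},
    {"travel":[0.82,0,0.37],"dr":[0,0,0],"claw":-1},
    {"travel":[0.82,0,0.37],"dr":[0,0,0],"claw":-1},
    {"travel":[0.27,0,0.12],"dr":[0,0,0],"claw":-1},
    {"travel":[0.27,0,0.12],"dr":[0,0,0],"claw":-1},
  ],
)

```text
clock: 10.9
eef_pos: [0.4713, -0.0658, 0.0388]
tool_rot: [-179.9, -24.9, -7.0]
ft_force: [-6.5, -0.2, 5.2]
width: 0.0939
gripper_force: 3.4
```

Request:
servo_tool(
  rows=[
    {"travel":[0.27,0,0.12],"dr":[0,0,0],"claw":-1},
    {"travel":[0.27,0,0.12],"dr":[0,0,0],"claw":-1},
    {"travel":[0.36,0,0.16],"dr":[0,0,0],"claw":-1},
    {"travel":[0.45,0,0.2],"dr":[0,0,0],"claw":-1},
    {"travel":[0.5,0,0.22],"dr":[0,0,0],"claw":-1},
  ],
)

```text
clock: 11.52
eef_pos: [0.4909, -0.068, 0.0388]
tool_rot: [-179.9, -24.8, -7.0]
ft_force: [-4.7, 0.7, 2.5]
width: 0.0939
gripper_force: 2.8
```

```bash
python3 -c "
from h import *
st()"
```

```text
t 11.525 tcp riser [-0.1502  0.0004  0.0388] rot [-179.9   -24.83   -6.97] F [-4.7  0.7  2.5] q [-22.   6. 127.  16.  24.  62.]
```

Request:
servo_tool(
  rows=[
    {"travel":[0.54,0,0.25],"dr":[0,0,0],"claw":-1},
    {"travel":[0.54,0,0.25],"dr":[0,0,0],"claw":-1},
    {"travel":[0.54,0,0.25],"dr":[0,0,0],"claw":-1},
    {"travel":[0.54,0,0.25],"dr":[0,0,0],"claw":-1},
    {"travel":[0.54,0,0.25],"dr":[0,0,0],"claw":-1},
  ],
)

```text
clock: 12.15
eef_pos: [0.5205, -0.0716, 0.0389]
tool_rot: [-179.9, -24.8, -7.0]
ft_force: [-6.2, 1.0, 2.7]
width: 0.0936
gripper_force: 2.8
```

Request:
servo_tool(
  rows=[
    {"travel":[0.54,0,0.25],"dr":[0,0,0],"claw":-1},
    {"travel":[0.54,0,0.25],"dr":[0,0,0],"claw":-1},
    {"travel":[0.54,0,0.25],"dr":[0,0,0],"claw":-1},
    {"travel":[0.4,0,0.18],"dr":[0,0,0],"claw":-1},
    {"travel":[0.2,0,0.1],"dr":[0,0,0],"claw":-1},
  ],
)

```text
clock: 12.78
eef_pos: [0.5453, -0.0749, 0.0389]
tool_rot: [-179.9, -24.9, -7.0]
ft_force: [-5.5, 0.9, 1.5]
width: 0.094
gripper_force: 2.6
```

```bash
python3 -c "
from h import *
st()"
```

```text
t 12.775 tcp riser [-0.0954  0.0002  0.0389] rot [-179.93  -24.89   -6.99] F [-5.5  0.9  1.5] q [-20.  12. 119.  13.  25.  66.]
```

Request:
servo_tool(
  rows=[
    {"travel":[-0.3,0,-0.14],"dr":[0,0,0],"claw":-1},
    {"travel":[-1.4,0,-0.65],"dr":[0,0,0],"claw":-1},
    {"travel":[-1.4,0,-0.65],"dr":[0,0,0],"claw":-1},
  ],
)

```text
clock: 13.15
eef_pos: [0.5111, -0.0712, 0.0393]
tool_rot: [-180.0, -25.0, -7.0]
ft_force: [-1.4, 0.5, 0.2]
width: 0.094
gripper_force: 0.0
```

Request:
servo_tool(
  rows=[
    {"travel":[0,0,0],"dr":[0,8.4,0],"claw":-1},
    {"travel":[0,0,0],"dr":[0,8.4,0],"claw":-1},
    {"travel":[0,0,0],"dr":[0,8.4,0],"claw":-1},
    {"travel":[-0.7,0,0.6],"dr":[0,0,0],"claw":-1},
    {"travel":[0,0,0],"dr":[0,0,0],"claw":-1},
  ],
)

```text
clock: 13.78
eef_pos: [0.5159, -0.0488, 0.0294]
tool_rot: [-175.9, -35.6, -6.8]
ft_force: [-0.1, -0.3, 0.6]
width: 0.094
gripper_force: 0.0
```

```bash
python3 -c "
from h import *
st()
f=grab_frame('top'); crop(f,285,80,425,220,4.2,'pics/c5.png')"
```

```text
t 13.775 tcp riser [-0.1279  0.0225  0.0294] rot [-175.87  -35.64   -6.8 ] F [-0.1 -0.3  0.6] q [-24.  10. 131.  66.  15.  10.]
```

View pics/c5.png

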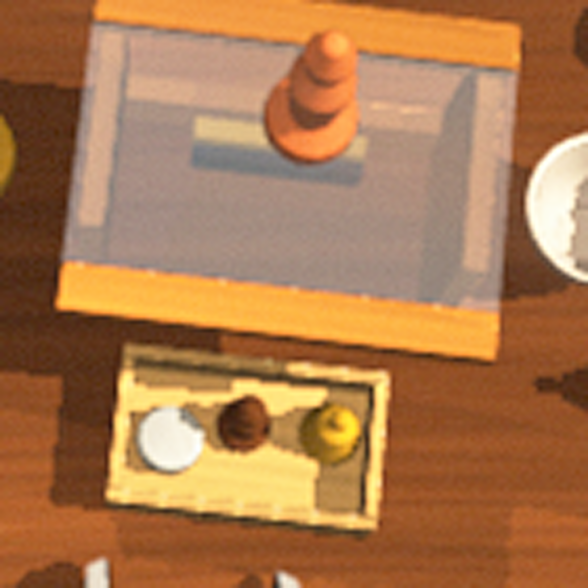

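Tray centred and square in the picture: rim corners about (125,346), (389,371), (377,531), (107,501). The lean ran into a wrist joint's speed limit near a singularity, so I'll finish it in small free-space steps.

```bash
cat >> h.py <<'E'
from scipy.spatial.transform import Rotation as Ro
def togo(x,y,z,lean,yaw=0):
    """tool-frame travel (cm) and rotvec (deg) from here to riser-frame TCP target"""
    s=st(); c,d=np.cos(RIS[2]),np.sin(RIS[2])
    p=np.array([RIS[0]+c*x-d*y,RIS[1]+d*x+c*y,z])
    A=Ro.from_euler("xyz",s["tool_rot"],degrees=True); B=Ro.from_euler("xyz",[180,-lean,np.degrees(RIS[2])+yaw],degrees=True)
    print("travel cm",(A.inv().apply(p-s["eef_pos"])*100).round(2),"dr",(A.inv()*B).as_rotvec(degrees=True).round(2))
E
python3 -c "
from h import *
f=grab_frame('top')
T,e=fitrect(f,un([(125,346),(389,371),(377,531),(107,501)],285,80,4.2),TRAY);print(inr(RIS,T),np.degrees(T[2]-RIS[2]),e)
togo(-.128,0,.03,50)"
```

```text
[-0.03197476  0.00098546] 0.5624549224330143 0.38807897784244005
t 13.875 tcp riser [-0.1266  0.0223  0.0303] rot [-175.93  -35.75   -6.72] F [-0.2  0.8  0.1] q [-23.  10. 131.  66.  15.  11.]
travel cm [-0.14  2.22 -0.22] dr [-4.28 14.25 -0.26]
```

Request:
servo_tool(
  rows=[
    {"travel":[0,0.4,0],"dr":[-0.8,1.8,0],"claw":-1},
    {"travel":[0,0.4,0],"dr":[-0.8,1.8,0],"claw":-1},
    {"travel":[0,0.4,0],"dr":[-0.8,1.8,0],"claw":-1},
    {"travel":[0,0.4,0],"dr":[-0.8,1.8,0],"claw":-1},
    {"travel":[0,0.4,0],"dr":[-0.8,1.8,0],"claw":-1},
  ],
)

```text
clock: 14.5
eef_pos: [0.516, -0.0694, 0.0301]
tool_rot: [-179.7, -44.9, -7.1]
ft_force: [-0.0, -0.0, 0.5]
width: 0.0939
gripper_force: 0.0
```

Request:
servo_tool(
  rows=[
    {"travel":[0,0.2,0],"dr":[0,1.8,0],"claw":-1},
    {"travel":[0,0,0],"dr":[0,1.8,0],"claw":-1},
    {"travel":[0,0,0],"dr":[0,1.8,0],"claw":-1},
    {"travel":[0,0,0],"dr":[0,0,0],"claw":-1},
  ],
)

```text
clock: 15.0
eef_pos: [0.5149, -0.0708, 0.029]
tool_rot: [-179.5, -50.1, -7.3]
ft_force: [-0.4, -0.3, -0.5]
width: 0.0945
gripper_force: 0.0
```

```bash
python3 -c "
from h import *
togo(-.128,0,.03,50)"
```

```text
t 15.0 tcp riser [-0.1261  0.0005  0.029 ] rot [-179.52  -50.07   -7.28] F [-0.4 -0.3 -0.5] q [-27.  16. 138. 143.  26. -69.]
travel cm [-0.05  0.05 -0.21] dr [-0.3  -0.07 -0.15]
```

Request:
servo_tool(
  rows=[
    {"travel":[0.64,0.02,0.77],"dr":[0,0,0],"claw":-1},
    {"travel":[0.64,0.02,0.77],"dr":[-0.3,0,-0.1],"claw":-1},
    {"travel":[0.19,0,0.23],"dr":[0,0,0],"claw":-1},
    {"travel":[0.19,0,0.23],"dr":[0,0,0],"claw":-1},
    {"travel":[0.19,0,0.23],"dr":[0,0,0],"claw":-1},
  ],
)

```text
clock: 15.62
eef_pos: [0.543, -0.0741, 0.0285]
tool_rot: [-179.9, -50.0, -7.1]
ft_force: [-7.6, -0.5, 4.8]
width: 0.0944
gripper_force: 3.2
```

Request:
servo_tool(
  rows=[
    {"travel":[0.26,0,0.31],"dr":[0,0,0],"claw":-1},
    {"travel":[0.32,0,0.38],"dr":[0,0,0],"claw":-1},
    {"travel":[0.32,0,0.38],"dr":[0,0,0],"claw":-1},
    {"travel":[0.32,0,0.38],"dr":[0,0,0],"claw":-1},
    {"travel":[0.32,0,0.38],"dr":[0,0,0],"claw":-1},
  ],
)

```text
clock: 16.25
eef_pos: [0.5665, -0.077, 0.0284]
tool_rot: [-179.9, -50.0, -7.1]
ft_force: [-7.1, -0.6, 4.0]
width: 0.0936
gripper_force: 3.2
```

```bash
python3 -c "
from h import *
togo(.0,0,.03,50)"
```

```text
t 16.25 tcp riser [-0.0742  0.0007  0.0284] rot [-179.94  -49.99   -7.1 ] F [-7.1 -0.6  4. ] q [-23.  19. 131. 146.  23. -68.]
travel cm [4.89 0.07 5.58] dr [-0.02  0.01 -0.03]
```

Request:
servo_tool(
  rows=[
    {"travel":[0.33,0.01,0.38],"dr":[0,0,0],"claw":-1},
    {"travel":[0.33,0,0.38],"dr":[0,0,0],"claw":-1},
    {"travel":[0.33,0,0.38],"dr":[0,0,0],"claw":-1},
    {"travel":[0.33,0,0.38],"dr":[0,0,0],"claw":-1},
    {"travel":[0.33,0,0.38],"dr":[0,0,0],"claw":-1},
  ],
)

```text
clock: 16.88
eef_pos: [0.5913, -0.0802, 0.0285]
tool_rot: [-179.9, -49.9, -7.1]
ft_force: [-5.6, 1.2, 3.1]
width: 0.0938
gripper_force: 2.7
```

Request:
servo_tool(
  rows=[
    {"travel":[0.33,0.01,0.38],"dr":[0,0,0],"claw":-1},
    {"travel":[0.33,0,0.38],"dr":[0,0,0],"claw":-1},
    {"travel":[0.33,0,0.38],"dr":[0,0,0],"claw":-1},
    {"travel":[0.26,0,0.31],"dr":[0,0,0],"claw":-1},
    {"travel":[0.13,0,0.15],"dr":[0,0,0],"claw":-1},
  ],
)

```text
clock: 17.5
eef_pos: [0.6127, -0.0833, 0.029]
tool_rot: [-180.0, -50.0, -7.1]
ft_force: [-3.5, 0.7, -0.9]
width: 0.0939
gripper_force: 1.7
```

```bash
python3 -c "
from h import *
togo(.02,0,.03,50)
f=grab_frame('top'); crop(f,285,60,425,200,4.2,'pics/c6.png')"
```

```text
t 17.5 tcp riser [-0.0275  0.0002  0.029 ] rot [-179.98  -49.97   -7.08] F [-3.5  0.7 -0.9] q [-21.  22. 125. 145.  19. -66.]
travel cm [3.13 0.01 3.57] dr [ 0.    0.03 -0.02]
```

View pics/c6.png

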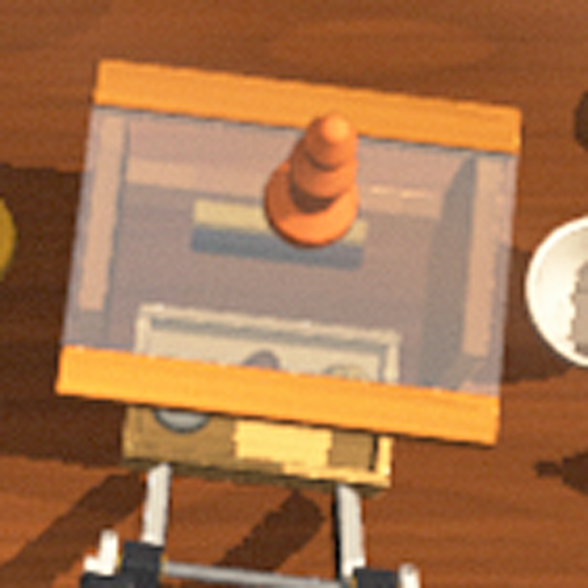

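The tray is half in, with its far rim corners at about (140,306) and (403,333) through the glass. The figure, bell and box are upright inside.

```bash
python3 -c "
from h import *
f=grab_frame('top'); o=(285,60,4.2)
P=[inr(RIS,ray(f,un(p,*o),.032)) for p in [(140,306),(403,333),(389,488),(122,463)]]
print(np.round(P,4))
print('pad',[inr(RIS,ray(f,un(p,*o),.03)).round(4) for p in [(192,230),(362,247)]])
"
```

```text
[[ 0.0852  0.0756]
 [ 0.0871 -0.0754]
 [-0.0043 -0.075 ]
 [-0.0075  0.0754]]
pad [array([0.1351, 0.0508]), array([ 0.1367, -0.0479])]
```

Request:
servo_tool(
  rows=[
    {"travel":[0.26,0,0.31],"dr":[0,0,0],"claw":-1},
    {"travel":[0.32,0,0.38],"dr":[0,0,0],"claw":-1},
    {"travel":[0.32,0,0.38],"dr":[0,0,0],"claw":-1},
    {"travel":[0.32,0,0.38],"dr":[0,0,0],"claw":-1},
    {"travel":[0.19,0,0.23],"dr":[0,0,0],"claw":-1},
  ],
)

```text
clock: 18.23
eef_pos: [0.636, -0.0865, 0.0304]
tool_rot: [-180.0, -50.2, -7.1]
ft_force: [-2.6, 0.3, -2.6]
width: 0.0941
gripper_force: 1.6
```

```bash
python3 -c "
from h import *
togo(.02,0,.03,50)"
```

```text
t 18.225 tcp riser [-0.004  -0.0001  0.0304] rot [-179.99  -50.16   -7.07] F [-2.6  0.3 -2.6] q [-21.  24. 122. 145.  18. -65.]
travel cm [ 1.51 -0.02  1.87] dr [ 0.01 -0.16 -0.01]
```

Request:
servo_tool(
  rows=[
    {"travel":[0.09,0,0.18],"dr":[0,0,0],"claw":-1},
    {"travel":[0.09,0,0.18],"dr":[0,0,0],"claw":-1},
    {"travel":[0.13,0,0.15],"dr":[0,0,0],"claw":-1},
    {"travel":[0.13,0,0.15],"dr":[0,0,0],"claw":-1},
    {"travel":[0.13,0,0.15],"dr":[0,0,0],"claw":-1},
  ],
)

```text
clock: 18.85
eef_pos: [0.6456, -0.0875, 0.0299]
tool_rot: [-180.0, -50.2, -7.1]
ft_force: [-5.2, 1.1, 1.8]
width: 0.0941
gripper_force: 2.5
```

Request:
servo_tool(
  rows=[
    {"travel":[0.13,0,0.15],"dr":[0,0,0],"claw":-1},
    {"travel":[0.13,0,0.15],"dr":[0,0,0],"claw":-1},
    {"travel":[0.13,0,0.15],"dr":[0,0,0],"claw":-1},
  ],
)

```text
clock: 19.23
eef_pos: [0.6515, -0.0883, 0.0299]
tool_rot: [-180.0, -50.2, -7.1]
ft_force: [-4.1, 1.1, 2.2]
width: 0.0939
gripper_force: 2.5
```

```bash
python3 -c "
from h import *
togo(.02,0,.03,50)"
```

```text
t 19.225 tcp riser [ 0.0116 -0.0001  0.0299] rot [-179.98  -50.19   -7.08] F [-4.1  1.1  2.2] q [-20.  25. 120. 144.  17. -64.]
travel cm [ 0.55 -0.01  0.64] dr [-0.   -0.19 -0.02]
```

Request:
servo_tool(
  rows=[
    {"travel":[0.064,0,0.077],"dr":[0,0,0],"claw":-1},
    {"travel":[0.064,0,0.077],"dr":[0,0,0],"claw":-1},
    {"travel":[0.064,0,0.077],"dr":[0,0,0],"claw":-1},
  ],
)

```text
clock: 19.6
eef_pos: [0.6544, -0.0886, 0.0299]
tool_rot: [-180.0, -50.2, -7.1]
ft_force: [-4.7, 1.9, 2.2]
width: 0.0943
gripper_force: 2.7
```

Request:
servo_tool(
  rows=[
    {"travel":[0.064,0,0.077],"dr":[0,0,0],"claw":-1},
    {"travel":[0.064,0,0.077],"dr":[0,0,0],"claw":-1},
  ],
)

```text
clock: 19.85
eef_pos: [0.6562, -0.0888, 0.0298]
tool_rot: [-180.0, -50.2, -7.1]
ft_force: [-8.6, 1.0, 4.6]
width: 0.0942
gripper_force: 4.1
```

Request:
servo_tool(
  rows=[
    {"travel":[0.064,0,0.077],"dr":[0,0,0],"claw":-1},
    {"travel":[0.064,0,0.077],"dr":[0,0,0],"claw":-1},
  ],
)

```text
clock: 20.1
eef_pos: [0.6577, -0.0889, 0.0297]
tool_rot: [-180.0, -50.1, -7.1]
ft_force: [-11.7, 1.8, 7.7]
width: 0.0941
gripper_force: 5.9
```

Request:
servo_tool(
  rows=[
    {"travel":[0.064,0,0.077],"dr":[0,0,0],"claw":-1},
    {"travel":[0.07,0,0.07],"dr":[0,0,0],"claw":-1},
    {"travel":[0.07,0,0.07],"dr":[0,0,0],"claw":-1},
  ],
)

```text
clock: 20.48
eef_pos: [0.6598, -0.0891, 0.0296]
tool_rot: [-179.9, -50.1, -7.1]
ft_force: [-16.2, 1.4, 11.0]
width: 0.0937
gripper_force: 8.3
```

Request:
servo_tool(
  rows=[
    {"travel":[0,0,0],"dr":[0,0,0],"claw":-1},
    {"travel":[0,0,0],"dr":[0,0,0],"claw":-1},
  ],
)

```text
clock: 20.72
eef_pos: [0.6598, -0.0891, 0.0296]
tool_rot: [-179.9, -50.1, -7.1]
ft_force: [-14.4, 2.2, 10.0]
width: 0.0939
gripper_force: 7.5
```

Request:
servo_tool(
  rows=[
    {"travel":[0,0,0],"dr":[0,0,0],"claw":-1},
    {"travel":[0,0,0],"dr":[0,0,0],"claw":-1},
    {"travel":[0,0,0],"dr":[0,0,0],"claw":-1},
  ],
)

```text
clock: 21.1
eef_pos: [0.6598, -0.0891, 0.0296]
tool_rot: [-179.9, -50.1, -7.1]
ft_force: [-15.3, 2.7, 9.0]
width: 0.0942
gripper_force: 7.5
```

Request:
servo_tool(
  rows=[
    {"travel":[-0.032,0,-0.038],"dr":[0,0,0],"claw":-1},
    {"travel":[-0.032,0,-0.038],"dr":[0,0,0],"claw":-1},
    {"travel":[-0.032,0,-0.038],"dr":[0,0,0],"claw":-1},
    {"travel":[-0.032,0,-0.038],"dr":[0,0,0],"claw":-1},
    {"travel":[-0.032,0,-0.038],"dr":[0,0,0],"claw":-1},
  ],
)

```text
clock: 21.72
eef_pos: [0.659, -0.0892, 0.03]
tool_rot: [-180.0, -50.2, -7.1]
ft_force: [-2.1, 0.8, -0.2]
width: 0.0939
gripper_force: 1.2
```

Request:
servo_tool(
  rows=[
    {"travel":[-0.032,0,-0.038],"dr":[0,0,0],"claw":-1},
    {"travel":[-0.032,0,-0.038],"dr":[0,0,0],"claw":-1},
    {"travel":[-0.032,0,-0.038],"dr":[0,0,0],"claw":-1},
    {"travel":[-0.032,0,-0.038],"dr":[0,0,0],"claw":-1},
    {"travel":[-0.032,0,-0.038],"dr":[0,0,0],"claw":-1},
  ],
)

```text
clock: 22.35
eef_pos: [0.6565, -0.0891, 0.03]
tool_rot: [-180.0, -50.2, -7.1]
ft_force: [0.1, 0.2, 0.5]
width: 0.0937
gripper_force: 0.0
```

Request:
servo_tool(
  rows=[
    {"travel":[-0.032,0,-0.038],"dr":[0,0,0],"claw":-1},
    {"travel":[-0.032,0,-0.038],"dr":[0,0,0],"claw":-1},
    {"travel":[-0.032,0,-0.038],"dr":[0,0,0],"claw":-1},
    {"travel":[-0.032,0,-0.038],"dr":[0,0,0],"claw":-1},
    {"travel":[-0.032,0,-0.038],"dr":[0,0,0],"claw":-1},
  ],
)

```text
clock: 22.98
eef_pos: [0.6536, -0.0886, 0.0296]
tool_rot: [-180.0, -50.1, -7.1]
ft_force: [-0.0, 0.9, -0.2]
width: 0.0938
gripper_force: 0.0
```

Request:
servo_tool(
  rows=[
    {"travel":[-0.32,0,-0.38],"dr":[0,0,0],"claw":-1},
    {"travel":[-0.96,0,-1.15],"dr":[0,0,0],"claw":-1},
    {"travel":[-0.96,0,-1.15],"dr":[0,0,0],"claw":-1},
    {"travel":[-0.96,0,-1.15],"dr":[0,0,0],"claw":-1},
    {"travel":[-0.96,0,-1.15],"dr":[0,0,0],"claw":-1},
  ],
)

```text
clock: 23.6
eef_pos: [0.5879, -0.0803, 0.0295]
tool_rot: [-180.0, -50.1, -7.1]
ft_force: [1.0, -0.1, -0.9]
width: 0.0939
gripper_force: 0.0
```

Request:
servo_tool(
  rows=[
    {"travel":[-0.96,0,-1.15],"dr":[0,0,0],"claw":-1},
    {"travel":[-0.96,0,-1.15],"dr":[0,0,0],"claw":-1},
    {"travel":[-0.96,0,-1.15],"dr":[0,0,0],"claw":-1},
    {"travel":[-0.96,0,-1.15],"dr":[0,0,0],"claw":-1},
    {"travel":[0,0,0],"dr":[0,0,0],"claw":-1},
  ],
)

```text
clock: 24.22
eef_pos: [0.5282, -0.0729, 0.029]
tool_rot: [-179.9, -50.0, -7.1]
ft_force: [0.8, 0.0, 0.2]
width: 0.0942
gripper_force: 0.0
```

```bash
python3 -c "
from h import *
st()
f=grab_frame('top'); g=grab_frame('scene')
crop(f,270,50,460,190,4,'pics/a.png'); crop(g,170,180,430,350,3,'pics/b.png')
a=cv2.imread('pics/a.png'); cv2.imwrite('pics/c7.png',a)"
```

```text
t 24.225 tcp riser [-1.127e-01  1.000e-04  2.900e-02] rot [-179.94  -50.03   -7.15] F [0.8 0.  0.2] q [-26.  17. 136. 145.  25. -69.]
```

View pics/c7.png

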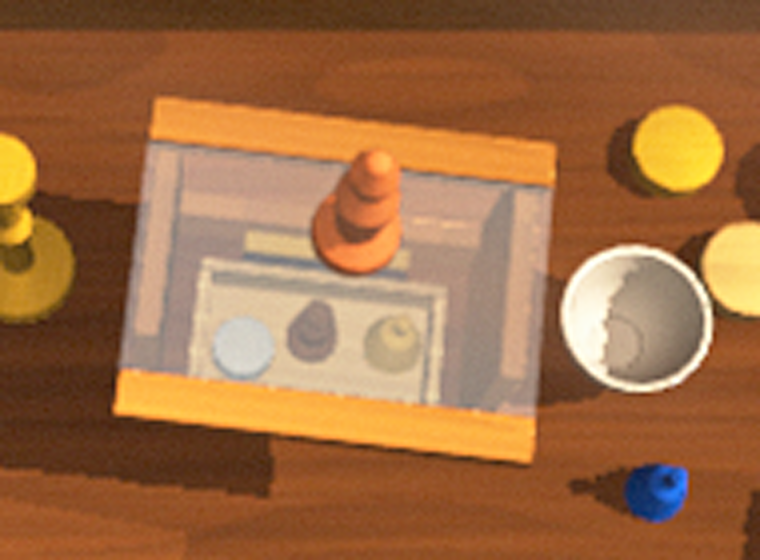

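View pics/b.png

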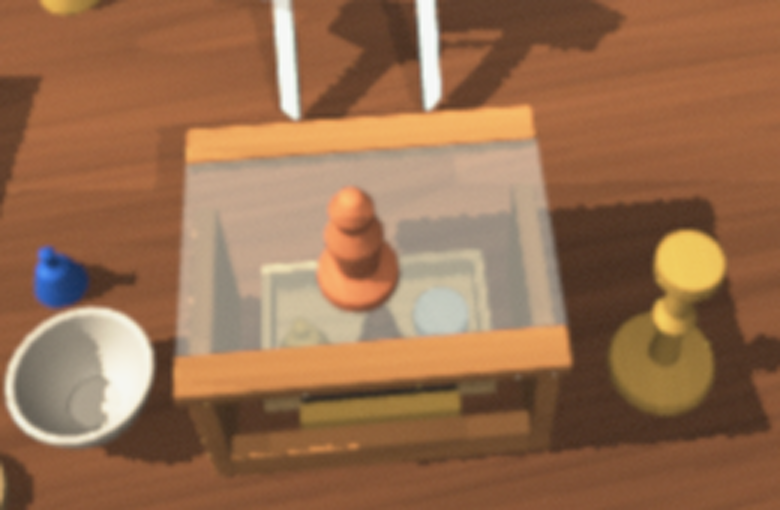

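Through the glass the tray is against the pad with its far rim corners at (205,258) and (446,288). The bell, figure and box are upright, and the statuette, bowl and candlestick haven't moved. A quick number check, then I'll hand it in.

```bash
python3 -c "
from h import *
f=grab_frame('top')
print(np.round([inr(RIS,ray(f,un(p,270,50,4),.032)) for p in [(205,258),(446,288)]],4))
print(np.round([ray(f,un(p,270,50,4),0) for p in [(24,270)]],3), np.round(ray(f,un((637,318),270,50,4),.05),3))
from plant import close_job
print(close_job())"
```

```text
[[ 0.1321  0.0736]
 [ 0.1307 -0.0732]]
[[0.786 0.082 0.   ]] [ 0.735 -0.284  0.05 ]
the job is handed in; nothing more can be done
None
```

The job is handed in: the tray is in the middle of the bay (within about 1 mm) and square to within about 1°. I pressed it on the pad for about 0.6 s at roughly 7 to 8 N (estimated) and backed off slowly. By the forces it still rests on the pad. The bell, figure and box are standing, and no neighbour or roof item shifted in the pictures; no verdict came back.

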